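Gauge the gap of a press mould

TASK

Lift the handled pail off the mould's ledge and set it down gently, upright, on the open bench. Then take the gap gauge out from under the low ware-board and slide its flat blade into the gap of the plaster mould, fully home until the front of its wooden handle is against the mould's face, and leave it there lying on the ledge. Leave the two white cups and the white dish where they are.

Things in the scene. Friction and masses are not known exactly. Their poses are not given: they have to be found in the camera images.
- mould: White plaster press mould, fixed, on the robot's left or right. Lower slab 230 x 170 mm, 18 thick, x = -100 to +130; upper block 100 x 170, x = -100 to 0, top 74 mm above the bench (bolts 79). Between them a flat gap opens in the face x = 0, which looks along the mould's +x, away from the robot. The slab before the face (x = 0 to 130) is the ledge. Origin on the bench under the gap's mouth, z up.
- mould_mouth (a point): Middle of the gap's mouth: on the ledge's surface (18 mm above the bench), in the plane of the face. +x points out of the gap over the ledge, y along the face, z up. The gap is 50 mm wide (y = -25 to 25), 16 mm high (z = 0 to 16), 100 mm deep. The gauge is home when its origin is here with like axes.
- gauge: Gap gauge 160 mm long, 0.2 kg, flat underside: steel blade 80 mm long, 36 wide (26 in the last 10 mm), 8 thick; wooden handle 80 long, 34 wide, 28 high. Origin on the underside at the shoulder where handle meets blade; handle to x = +80, blade to x = -80, z up. At the start the handle and 6 to 20 mm of blade are under the ware-board; the rest of the blade sticks out towards the robot.
- ware_board: Low wooden ware-board 160 x 190 mm on two battens, fixed to the bench on the other side from the mould. Origin on the bench under the middle of its edge nearest the robot; it spans x = 0 to 160 mm, y = -95 to 95, underside 40 and top 52 mm above the bench. Battens fill |y| = 80 to 94 mm; its -x and +x ends are open.
- pail: Open aluminium pail, 76 mm across the foot, 86 mm at the rim, 85 mm high, about 0.35 kg, with a fixed arched steel handle over the mouth. It starts on the mould's ledge in front of the gap. Origin in the middle of its underside, z up. The handle's arch lies in the pail's y-z plane.
- pail_handle (a point): Middle of the handle's level top bar, 140 mm above the pail's underside: round bar 10 mm thick, level for 52 mm along the pail's y. Axes as the pail.
- vase_a: Bystander: white ceramic cup, 64 mm across, 100 mm high, standing on the ware-board. Origin under its middle.
- vase_b: Bystander: white ceramic cup, 60 mm across, 70 mm high, standing on the ware-board. Origin under its middle.
- dish: Bystander: small white ceramic dish, 90 mm across, 18 mm high, on the bench far ahead of the robot. Origin under its middle.
There are look-alikes about, which are no part of the job. Leave any green or pink look-alike of the pail alone.

How it is judged (in metres and radians):
On the way, in this order (a step that is already met when the one before it is completed fails the run):
1. the pail is lifted clear of the ledge (its foot over 40 mm above the bench) in the fingers, upright within 0.35 rad (height (world z) of pail above 0.04 m and angle between pail's own z axis and vertical below 0.35 rad and contact force between the fingers and pail above 0.5 N), for 0.1 s.
2. the pail is set down on the bench, not dropped: its foot comes within 12 mm of the bench while the fingers still hold it, upright within 0.2 rad (height (world z) of pail below 0.012 m and angle between pail's own z axis and vertical below 0.2 rad and contact force between the fingers and pail above 0.3 N), for 0.04 s.
At the end, for the whole second after the job is handed in: Gauge blade in the mould's gap, shoulder within 5 mm of the face, 15 mm of the gap's middle and 0.2 rad of its direction, flat on the ledge (5 mm, 0.1 rad), at rest; pail upright (0.08 rad) on the bench (foot within 5 mm of bench height), at rest (x of gauge in the frame of mould_mouth between -0.005 and 0.005 m and y of gauge in the frame of mould_mouth between -0.015 and 0.015 m and z of gauge in the frame of mould_mouth between -0.005 and 0.005 m and angle between the x axis of gauge and the x axis of mould_mouth, either way round below 0.2 rad and angle between gauge's own z axis and vertical below 0.1 rad and linear speed of each of gauge, pail below 0.02 m/s and height (world z) of pail between -0.005 and 0.005 m and angle between pail's own z axis and vertical below 0.08 rad); the robot touches nothing.
It fails at once if the taller cup is shifted by more than 30 mm (distance of vase_a from where it was at the start of the episode above 0.03 m).
It fails at once if the shorter cup is shifted by more than 30 mm (distance of vase_b from where it was at the start of the episode above 0.03 m).
It fails at once if the dish is shifted by more than 30 mm (distance of dish from where it was at the start of the episode above 0.03 m).
It also fails if it takes over 64 s, if anything falls off the work surface, if the arm or the gripper's body presses on something with over 40 N, if the wrist force passes 120 N, or if a joint passes its speed limit or range.

ROBOT

A 6-joint arm with a two-finger parallel gripper is mounted at the origin on the work surface. World frame = base frame: x ahead of the robot, y to its left, z up, the work surface at z = 0. Lengths are in m, angles in degrees, forces in N, time in s.
With the tool pointing down it reaches from about 0.375 to 0.9 m from the base axis. Payload 3.1 kg.
Tool frame: the origin (TCP) lies between the finger pads; the fingertips stand 11 mm ahead of it and the grasp point (between the pads) lies 8 mm behind it; z points along the fingers, y is the line along which they close (so a half turn about z gives the same grasp; the last joint's range is limited). The gripper opens to 87 mm and grips with 3 to 60 N. Pads are 19 mm wide; open, the fingers measure 117 mm over their backs; the gripper's body (75 mm by 190 mm) begins 51 mm behind the grasp point.
Start: joints at [-76.175, 30.224, 82.088, -0, 67.689, -10.227], TCP at [0.255, -0.571, 0.234] pointing down, gripper open.
Joint ranges: [-176.69, 176.69], [-43.24, 126.21], [12.49, 139.97], [-82, 262], [0, 151.66], [-163.58, 163.58]. Speed limits (degrees/s): [159.86, 159.86, 180, 180, 180, 180].

INTERFACE

Orientations are given as a 3x3 rotation matrix whose columns are the frame's x, y, z axes.
In Python, from rig import bot, viewer, workorder, models gives the robot as it stands.
- The arm moves only by the shell command python3 -m jog 'ROWS'. ROWS is JSON, a list of rows, each a list of 7 numbers: the opening, from 0 (shut) to 1 (fully open), then the shift along the tool's x, y, z in m, then the turn, a rotation vector about the tool's x, y, z in degrees. In form: [[claw, x, y, z, ax, ay, az], ...]. A call has 1 to 20 rows; each row is the pose to reach, as a shift and turn from the pose commanded when the call began, along the tool's axes at that moment; what a row does not reach only later rows make up. A row lasts 1/8 s, in which the tool goes at most 62.5 mm and 10.7 degrees, less where a joint would pass 70% of its speed; a pose out of reach is approached as far as the arm can. A call with a gripper value outside its range is refused whole. The fingers move at their own pace and stop on an object; the grip force is fixed at half the most. Time passes only in rows, so rows that repeat a pose let the fingers close. It gives the time, the measured TCP pose, the force, the opening and the grip force at its end, in the units of the state.
- bot.read_state(): the state, without advancing time (a new reading comes with each control period).
- viewer.capture(name): name is "scene" or "top" or "wrist"; returns (picture, depth): 420x560x3 uint8, blue, green, red; 420x560 float32, m along the optical axis (not along the pixel's ray), 0 where there is no reading.
- viewer.camera_info(name): a dict with "fx", "fy", "cx", "cy" (pixels), "world_to_cam" (4x4, takes a point from world to camera coordinates). Camera axes: x right, y down, z forward; pixel columns grow to the right and rows downward; lengths in m; the calibration is good to about 2 mm. A picture is of the moment at which its call begins: read the wrist's pose just before it. camera_info takes no time and is no camera call; for the wrist camera it gives the pose at the moment of the call.
- workorder.hand_in(): hands the job in; it is judged then, once.
Trained networks look in the newest picture that a camera, given by its name, has taken for a name from the list of things; names that differ only in an ending like _2 or _b are one class to them, and where a whole thing is asked for, a point or a joint stands for the part that bears it (a point fixed in the world has none). Each returns a list of dicts, best first, with "p" (0 to 1); they miss things now and then, are a little off and sometimes report something else, mostly with a low value. They report only what shows in the picture. A call takes as long as a camera call. They do not tell look-alikes from the thing itself.
- models.outline_of(camera, thing): "mask" (420x560 bool, what is visible of it).
- models.tip_of(camera, thing): "xyz" ([x, y, z] in m, in world coordinates, good to about 4 mm: a listed point, or the origin of a listed thing).
The state is a dict: "time_s": time; "joint_positions": joint angles; "qvel": joint speeds; "tau": joint torques, N m; "position": TCP position; "tcp_rot": TCP orientation; "force": force on the tool from outside, world axes, zero at the start; "moment": the same for the moment, N m; "opening": opening from 0.0 (shut) to 1.0 (fully open); "grasp_force": force on a finger pad.
Only numpy, scipy, OpenCV 4.12 (cv2) and the standard library are available. Lean on these libraries where they do the work, as an engineer would, in place of code of your own. Each camera call takes 0.05 s, during which the arm holds its last target. There are 200 camera calls.

## Working session

There is one attempt and no reset: what is moved stays moved. The work goes in short steps, Python scripts to look and compute and a shell command to move; the robot and the scene stay as the last step left them, time stands still between calls to the robot, and variables do not carry over. Pictures are saved under pics/ and viewed, at most 10 in all, crops included, and the job is handed in when it is done.

```bash
ls; mkdir -p pics; cat > h.py <<'E'
import numpy as np, cv2
from rig import bot, viewer, workorder, models
np.set_printoptions(precision=4,suppress=True)
def world(cam,pic_depth,mask=None,info=None):
    i=info or viewer.camera_info(cam); d=pic_depth
    v,u=np.nonzero((d>0) if mask is None else (mask&(d>0)))
    z=d[v,u]; p=np.stack([(u-i['cx'])/i['fx']*z,(v-i['cy'])/i['fy']*z,z,np.ones_like(z)])
    return (np.linalg.inv(np.array(i['world_to_cam']))@p)[:3].T
def px(cam,P):
    i=viewer.camera_info(cam); c=np.array(i['world_to_cam'])@np.append(P,1)
    return np.array([i['fx']*c[0]/c[2]+i['cx'],i['fy']*c[1]/c[2]+i['cy']])
E
python3 - <<'E'
from h import *
ims=[]
for c in ['scene','top']:
    im,d=viewer.capture(c); ims.append(im); np.save(f'{c}_d.npy',d); cv2.imwrite(f'pics/{c}0.png',im)
    for t in ['mould_mouth','mould','gauge','ware_board','pail','pail_handle','vase_a','vase_b','dish']:
        print(c,t,[(round(r['p'],2),np.round(r['xyz'],3).tolist(),px(c,r['xyz']).round().tolist()) for r in models.tip_of(c,t)])
s=bot.read_state(); print(s['time_s'],s['position'],s['tcp_rot'],s['force'])
E
```

```text
pics
scene mould_mouth [(0.57, [0.544, -0.226, 0.017], [217.0, 252.0])]
scene mould [(0.59, [0.545, -0.231, -0.001], [217.0, 256.0])]
scene gauge [(0.55, [0.612, -0.219, 0.017], [236.0, 263.0]), (0.5, [0.53, 0.288, -0.001], [315.0, 150.0])]
scene ware_board [(0.68, [0.522, 0.279, -0.001], [312.0, 151.0])]
scene pail [(0.92, [0.796, -0.214, -0.002], [289.0, 301.0]), (0.63, [0.655, -0.422, -0.002], [198.0, 328.0])]
scene pail_handle [(0.78, [0.655, -0.418, 0.143], [191.0, 305.0]), (0.63, [0.793, -0.217, 0.14], [288.0, 277.0]), (0.58, [0.61, -0.223, 0.156], [231.0, 237.0])]
scene vase_a [(0.84, [0.63, 0.328, 0.05], [348.0, 147.0]), (0.61, [0.63, 0.236, 0.052], [332.0, 163.0])]
scene vase_b [(0.84, [0.63, 0.328, 0.05], [348.0, 147.0]), (0.61, [0.63, 0.236, 0.052], [332.0, 163.0])]
scene dish [(0.86, [0.723, -0.015, -0.001], [310.0, 238.0])]
top mould_mouth [(0.84, [0.546, -0.227, 0.018], [353.0, 246.0]), (0.35, [0.522, 0.284, 0.002], [169.0, 251.0])]
top mould [(0.96, [0.547, -0.232, 0.002], [354.0, 245.0])]
top gauge [(0.72, [0.533, 0.288, -0.003], [168.0, 247.0])]
top ware_board [(0.8,
[... 154 characters left out ...]
 [0.609, -0.223, 0.019], [352.0, 223.0])]
top pail_handle [(0.97, [0.797, -0.22, 0.138], [358.0, 147.0]), (0.91, [0.657, -0.42, 0.139], [437.0, 204.0]), (0.9, [0.607, -0.218, 0.156], [358.0, 222.0]), (0.19, [0.521, 0.281, -0.002], [170.0, 251.0])]
top vase_a [(0.91, [0.63, 0.237, 0.048], [184.0, 212.0]), (0.74, [0.635, 0.331, 0.052], [149.0, 210.0])]
top vase_b [(0.91, [0.63, 0.237, 0.048], [184.0, 212.0]), (0.74, [0.635, 0.331, 0.052], [149.0, 210.0])]
top dish [(0.81, [0.728, -0.015, 0.006], [277.0, 179.0]), (0.37, [0.529, 0.29, -0.003], [167.0, 248.0])]
1.0 [ 0.2548 -0.5707  0.2335] [[ 0.9132  0.4076 -0.    ]
 [ 0.4076 -0.9132  0.0001]
 [ 0.     -0.     -1.    ]] [-0.3368  0.1174  0.0679]
```

View pics/top0.png

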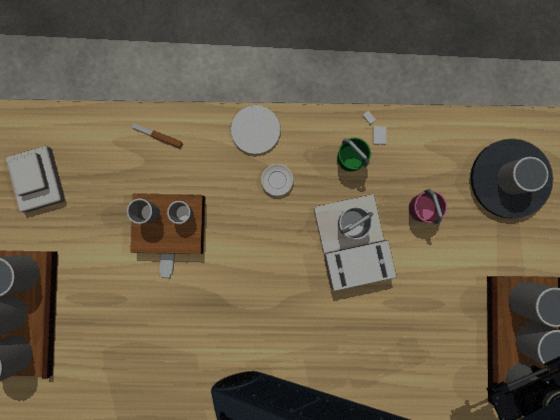

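View pics/scene0.png

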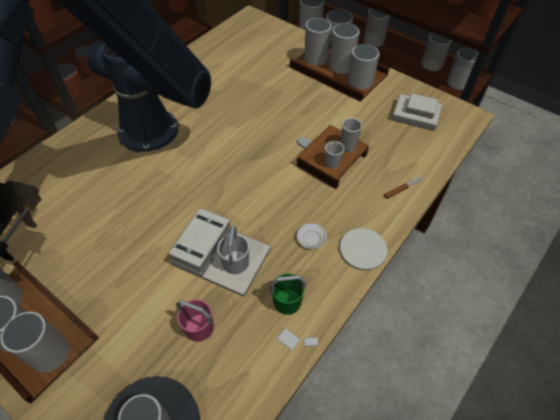

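```bash
cat >> h.py <<'E'
def fit(P):  # centre, yaw (deg, mod 90) and size of the min-area rectangle in plan
    (c,s,a)=cv2.minAreaRect((P[:,:2]*1000).astype(np.float32)); return np.array(c)/1000,np.array(s),a
def delta(pos,yx,pose=None):
    """row shift (m, tool axes) and turn (deg) to reach TCP pos, tool z down, closing line (tool y) at world angle yx deg (mod 180)"""
    s=bot.read_state(); R=np.array(s['tcp_rot']); p=np.array(s['position'])
    if pose is not None: p=np.array(pose)
    from scipy.spatial.transform import Rotation as Ro
    for k in (0,180):
        a=np.radians(yx+k); y=np.array([np.cos(a),np.sin(a),0]); z=np.array([0,0,-1.]); T=np.stack([np.cross(y,z),y,z],1)
        print('shift',R.T@(np.array(pos)-p),'turn',Ro.from_matrix(R.T@T).as_rotvec(degrees=True),'q6',s['joint_positions'][5],'pos',p)
E
python3 - <<'E'
from h import *
d=np.load('top_d.npy'); i=viewer.camera_info('top'); W=world('top',d,np.ones_like(d,bool))if 0 else None
P=world('top',d)
def sel(x0,x1,y0,y1,z0,z1): 
    m=(P[:,0]>x0)&(P[:,0]<x1)&(P[:,1]>y0)&(P[:,1]<y1)&(P[:,2]>z0)&(P[:,2]<z1); return P[m]
for n,b in dict(block=(.4,.6,-.4,-.1,.06,.085),slab=(.4,.72,-.38,-.1,.012,.024),bar=(.5,.7,-.3,-.15,.146,.175),board=(.45,.75,.15,.42,.044,.058),blade=(.42,.53,.2,.36,.004,.015),pailrim=(.5,.7,-.3,-.15,.09,.11),bench=(.3,.4,-.1,.1,-.02,.02)).items():
    Q=sel(*b); print(n,len(Q),Q.mean(0),*fit(Q))
    if n in('bar','blade'): print(np.linalg.svd(Q[:,:2]-Q[:,:2].mean(0),full_matrices=False)[2][0])
s=bot.read_state();w=np.linalg.inv(np.array(viewer.camera_info('wrist')['world_to_cam']));R=np.array(s['tcp_rot'])
print('cam in tool',R.T@(w[:3,3]-s['position']),R.T@w[:3,:3])
delta([.6,-.26,.35],120)
E
```

```text
block 2504 [ 0.4977 -0.2387  0.0741] [ 0.5266 -0.2329] [162.8626 171.5232] 12.629859924316406
slab 2213 [ 0.6066 -0.2067  0.0183] [ 0.5643 -0.224 ] [220.3963 170.7038] 13.032371520996094
bar 124 [ 0.6072 -0.2184  0.1599] [ 0.6078 -0.2194] [10.0227 78.3834] 34.66154861450195
[-0.5559  0.8312]
board 3272 [0.591  0.2751 0.0519] [0.5997 0.282 ] [190.3882 160.1757] 89.60111236572266
blade 442 [0.4814 0.2827 0.0072] [0.4691 0.2793] [ 97.0665 156.5449] 0.8062245845794678
[-0.0942 -0.9956]
pailrim 184 [ 0.6073 -0.2249  0.1009] [ 0.6092 -0.221 ] [82.9136 85.0765] 1.1055759191513062
bench 2631 [ 0.35   -0.      0.0003] [ 0.35 -0.  ] [199.8975  99.8903] 89.97879028320312
cam in tool [ 0.0699 -0.0013 -0.1516] [[-0.0012 -0.9672 -0.2541]
 [ 1.     -0.0011 -0.0004]
 [ 0.0001 -0.2541  0.9672]]
shift [ 0.4419 -0.143  -0.1165] turn [ -0.0018   0.0041 174.0551] q6 -10.229015127224777 pos [ 0.2548 -0.5707  0.2335]
shift [ 0.4419 -0.143  -0.1165] turn [-0.0027 -0.0012 -5.9449] q6 -10.229015127224777 pos [ 0.2548 -0.5707  0.2335]
```

```bash
python3 - <<'E'
from h import *
delta([.6075,-.219,.28],33.8)
E
```

```text
shift [ 0.4655 -0.1774 -0.0465] turn [ -0.0011  -0.0032 -99.7449] q6 -10.229015127224777 pos [ 0.2548 -0.5707  0.2335]
shift [ 0.4655 -0.1774 -0.0465] turn [-0.003   0.0011 80.2551] q6 -10.229015127224777 pos [ 0.2548 -0.5707  0.2335]
```

```bash
R='[1,0.4655,-0.1774,-0.0465,0,0,-99.7]'; python3 -m jog '[[1,0.4655,-0.1774,-0.0465,0,0,-99.7],[1,0.4655,-0.1774,-0.0465,0,0,-99.7],[1,0.4655,-0.1774,-0.0465,0,0,-99.7],[1,0.4655,-0.1774,-0.0465,0,0,-99.7],[1,0.4655,-0.1774,-0.0465,0,0,-99.7],[1,0.4655,-0.1774,-0.0465,0,0,-99.7],[1,0.4655,-0.1774,-0.0465,0,0,-99.7],[1,0.4655,-0.1774,-0.0465,0,0,-99.7],[1,0.4655,-0.1774,-0.0465,0,0,-99.7],[1,0.4655,-0.1774,-0.0465,0,0,-99.7],[1,0.4655,-0.1774,-0.0465,0,0,-99.7],[1,0.4655,-0.1774,-0.0465,0,0,-99.7],[1,0.4655,-0.1774,-0.0465,0,0,-99.7]]'
cat > look.py <<'E'
from h import *
def bar():
    i=viewer.camera_info('wrist'); im,d=viewer.capture('wrist'); P=world('wrist',d,info=i)
    print('tip',[(round(r['p'],2),np.round(r['xyz'],4)) for r in models.tip_of('wrist','pail_handle')])
    p=P[(abs(P[:,0]-.607)<.06)&(abs(P[:,1]+.219)<.06)&(P[:,2]>.145)&(P[:,2]<.18)]
    if len(p)>20:
        v=np.linalg.svd(p[:,:2]-p[:,:2].mean(0),full_matrices=False)[2][0]
        print('bar',len(p),p.mean(0),'max z',np.percentile(p[:,2],98),*fit(p),'yaw',np.degrees(np.arctan2(v[1],v[0])))
    return im,d,i,P
E
python3 - <<'E'
from look import *
s=bot.read_state(); print(s['position'],s['joint_positions'],s['force'])
im,d,i,P=bar(); cv2.imwrite('pics/w1.png',im)
E
```

```text
time_s: 2.62
position: [0.6074, -0.2193, 0.2801]
tcp_rot: [[-0.555, 0.832, 0.0], [0.832, 0.555, 0.0], [0.0, 0.0, -1.0]]
force: [-0.0, 0.6, 0.1]
opening: 0.997
grasp_force: 0.0
[ 0.6074 -0.2193  0.2801] [-29.7494  29.3048  75.8295   0.004   74.866  -63.4438] [-0.0455  0.6349  0.1305]
tip [(0.9, array([ 0.6058, -0.2238,  0.1606]))]
bar 973 [ 0.6074 -0.2142  0.1604] max z 0.16427043526551904 [ 0.6101 -0.2181] [ 9.7977 79.5758] 33.57530212402344 yaw -56.200526827493846
```

View pics/w1.png

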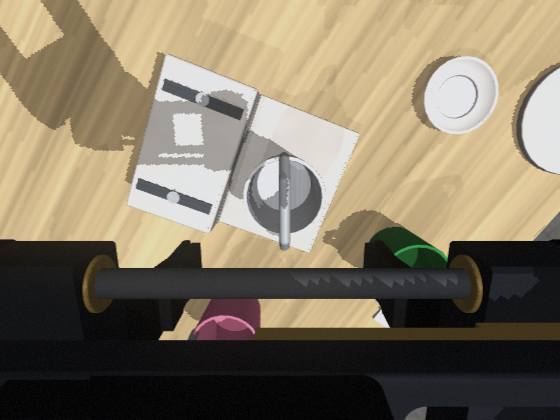

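```bash
python3 -m jog '[[1,0,0.001,0.05,0,0,0],[1,0,0.001,0.09,0,0,0],[1,0,0.001,0.115,0,0,0],[1,0,0.001,0.13,0,0,0],[1,0,0.001,0.13,0,0,0],[0,0,0.001,0.13,0,0,0],[0,0,0.001,0.13,0,0,0],[0,0,0.001,0.13,0,0,0],[0,0,0.001,0.13,0,0,0],[0,0,0.001,0.13,0,0,0],[0,0,0.001,0.13,0,0,0],[0,0,0.001,0.13,0,0,0],[0,0,0.001,0.13,0,0,0]]'
```

```text
time_s: 4.35
position: [0.6083, -0.2184, 0.15]
tcp_rot: [[-0.556, 0.831, -0.0], [0.831, 0.556, 0.0], [0.0, -0.0, -1.0]]
force: [0.0, 0.6, 0.5]
opening: 0.172
grasp_force: 0.0
```

```bash
python3 -m jog '[[0,0,0,0,0,0,0],[0,0,0,0,0,0,0],[0,0,0,0,0,0,0],[0,0,0,0,0,0,0],[0,0,0,-0.01,0,0,0],[0,0,0,-0.03,0,0,0],[0,0,0,-0.06,0,0,0],[0,0,0,-0.09,0,0,0],[0,0,0,-0.09,0,0,0],[0,0,0,-0.09,0,0,0]]'; python3 - <<'E'
from h import *
delta([.52,.06,.15],33.8); delta([.52,.06,.15],70)
E
```

```text
time_s: 5.6
position: [0.6074, -0.2179, 0.2389]
tcp_rot: [[-0.556, 0.831, -0.002], [0.831, 0.556, 0.001], [0.002, -0.001, -1.0]]
force: [-0.5, -0.2, -3.1]
opening: 0.102
grasp_force: 30.0
shift [0.2794 0.0819 0.0895] turn [-0.072  -0.1325 -0.0504] q6 -63.38943310234096 pos [ 0.6074 -0.2179  0.2389]
shift [0.2794 0.0819 0.0895] turn [ -0.208    0.113  179.9495] q6 -63.38943310234096 pos [ 0.6074 -0.2179  0.2389]
shift [0.2794 0.0819 0.0895] turn [ -0.0277  -0.1508 -36.2504] q6 -63.38943310234096 pos [ 0.6074 -0.2179  0.2389]
shift [0.2794 0.0819 0.0895] turn [ -0.1957   0.036  143.7495] q6 -63.38943310234096 pos [ 0.6074 -0.2179  0.2389]
```

```bash
python3 -m jog '[[0,0.025,0.007,0,0,0,0],[0,0.065,0.018,0,0,0,0],[0,0.11,0.032,0,0,0,0],[0,0.155,0.045,0,0,0,0],[0,0.2,0.059,0,0,0,0],[0,0.24,0.07,0,0,0,0],[0,0.265,0.078,0,0,0,0],[0,0.279,0.082,0,0,0,0],[0,0.279,0.082,0,0,0,0],[0,0.279,0.082,0,0,0,0],[0,0.279,0.082,0.03,0,0,0],[0,0.279,0.082,0.06,0,0,0],[0,0.279,0.082,0.08,0,0,0],[0,0.279,0.082,0.09,0,0,0],[0,0.279,0.082,0.09,0,0,0]]'; python3 - <<'E'
from h import *
im,d=viewer.capture('scene'); cv2.imwrite('pics/s1.png',cv2.resize(im[100:340,180:460],None,fx=2,fy=2))
print([(round(r['p'],2),np.round(r['xyz'],3)) for r in models.tip_of('scene','pail')])
print(bot.read_state()['position'],bot.read_state()['force'],bot.read_state()['moment'])
E
```

```text
time_s: 7.48
position: [0.5217, 0.0584, 0.1496]
tcp_rot: [[-0.555, 0.832, -0.001], [0.832, 0.555, -0.0], [0.0, -0.001, -1.0]]
force: [-0.1, -0.5, -1.7]
opening: 0.103
grasp_force: 30.0
[(0.78, array([ 0.655, -0.42 , -0.002])), (0.61, array([ 0.798, -0.214, -0.002])), (0.57, array([0.524, 0.06 , 0.016]))]
[0.5223 0.0587 0.1507] [-0.0998  0.191  -1.9725] [ 0.0362 -0.1177 -0.0384]
```

View pics/s1.png

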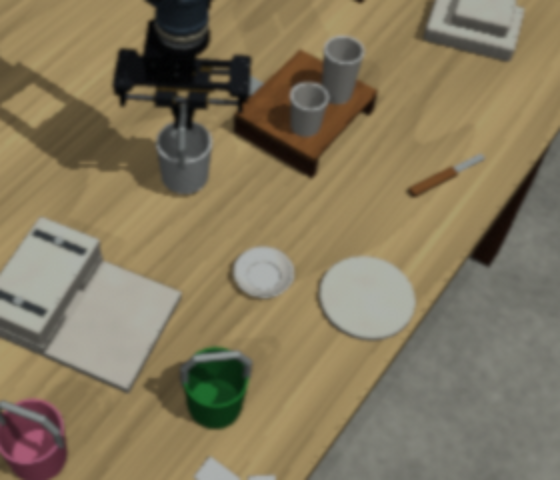

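```bash
python3 -m jog '[[0,0,0,0.005,0,0,0],[0,0,0,0.009,0,0,0],[0,0,0,0.012,0,0,0],[0,0,0,0.014,0,0,0],[0,0,0,0.0155,0,0,0],[0,0,0,0.0165,0,0,0],[0,0,0,0.0175,0,0,0],[0,0,0,0.0175,0,0,0],[0,0,0,0.0175,0,0,0]]'; python3 - <<'E'
from h import *
s=bot.read_state(); print(s['position'],s['force'],s['moment'])
E
```

```text
time_s: 8.7
position: [0.5216, 0.0591, 0.1326]
tcp_rot: [[-0.556, 0.831, 0.0], [0.831, 0.556, -0.0], [-0.0, 0.0, -1.0]]
force: [0.3, 0.1, -2.7]
opening: 0.101
grasp_force: 30.0
[0.5216 0.0591 0.1326] [ 0.3284  0.0675 -2.6855] [ 0.0233 -0.09    0.0138]
```

```bash
python3 -m jog '[[0,0,0,0.0005,0,0,0],[0,0,0,0.001,0,0,0],[0,0,0,0.001,0,0,0],[0,0,0,0.001,0,0,0]]';  python3 -m jog '[[0,0,0,0.0005,0,0,0],[0,0,0,0.001,0,0,0],[0,0,0,0.001,0,0,0],[0,0,0,0.001,0,0,0]]'
```

```text
time_s: 9.2
position: [0.5219, 0.0592, 0.1319]
tcp_rot: [[-0.556, 0.832, 0.001], [0.832, 0.556, 0.0], [-0.0, 0.001, -1.0]]
force: [0.1, 0.4, 1.3]
opening: 0.1
grasp_force: 30.0
time_s: 9.7
position: [0.5219, 0.0593, 0.1318]
tcp_rot: [[-0.556, 0.831, 0.001], [0.831, 0.556, 0.0], [-0.001, 0.001, -1.0]]
force: [-1.5, 1.2, 9.3]
opening: 0.103
grasp_force: 30.0
```

```bash
python3 -m jog '[[0,0,0,-0.001,0,0,0],[0,0,0,-0.001,0,0,0],[0.6,0,0,-0.001,0,0,0],[0.6,0,0,-0.001,0,0,0],[0.6,0,0,-0.001,0,0,0],[0.6,0,0,-0.001,0,0,0],[0.6,0,0,-0.001,0,0,0],[0.6,0,0,-0.001,0,0,0],[0.6,0,0,-0.03,0,0,0],[0.6,0,0,-0.07,0,0,0],[1,0,0,-0.13,0,0,0],[1,0,0,-0.18,0,0,0],[1,0,0,-0.18,0,0,0]]'; python3 - <<'E'
from h import *
delta([.46,.283,.25],90)
im,d=viewer.capture('top'); P=world('top',d)
print([(round(r['p'],2),np.round(r['xyz'],3)) for r in models.tip_of('top','pail')])
E
```

```text
time_s: 11.32
position: [0.5241, 0.059, 0.3152]
tcp_rot: [[-0.556, 0.831, 0.011], [0.831, 0.556, -0.001], [-0.007, 0.008, -1.0]]
force: [-1.0, -0.3, -0.5]
opening: 0.855
grasp_force: 0.0
shift [0.2223 0.0707 0.0642] turn [  0.2446   0.59   -56.2335] q6 -39.496240341600085 pos [0.5241 0.059  0.3152]
shift [0.2223 0.0707 0.0642] turn [  0.6938  -0.2876 123.7646] q6 -39.496240341600085 pos [0.5241 0.059  0.3152]
[(0.67, array([ 0.654, -0.42 ,  0.006]))]
```

```bash
python3 -m jog '[[1,0.222,0.071,0.065,0,0,-56.2],[1,0.222,0.071,0.065,0,0,-56.2],[1,0.222,0.071,0.065,0,0,-56.2],[1,0.222,0.071,0.065,0,0,-56.2],[1,0.222,0.071,0.065,0,0,-56.2],[1,0.222,0.071,0.065,0,0,-56.2],[1,0.222,0.071,0.065,0,0,-56.2],[1,0.222,0.071,0.065,0,0,-56.2]]'; cat > blade.py <<'E'
from h import *
def look(name,zmin=.004,zmax=.014,x=(.4,.53),y=(.2,.36)):
    i=viewer.camera_info('wrist'); im,d=viewer.capture('wrist'); P=world('wrist',d,info=i)
    r=models.outline_of('wrist','gauge'); cv2.imwrite(f'pics/{name}.png',im)
    print('tip',[(round(q['p'],2),np.round(q['xyz'],4)) for q in models.tip_of('wrist','gauge')])
    for q in r[:1]:
        G=world('wrist',d,q['mask']&(d>0),i); print('mask',round(q['p'],2),len(G),'z pct',np.percentile(G[:,2],[2,20,50,80,98]))
        G=G[(G[:,2]>zmin)&(G[:,2]<zmax)]; print(G.mean(0),*fit(G),'x',G[:,0].min(),G[:,0].max())
        v=np.linalg.svd(G[:,:2]-G[:,:2].mean(0),full_matrices=False)[2][0]; print('yaw',np.degrees(np.arctan2(v[1],v[0])))
    b=P[(P[:,2]>.046)&(P[:,2]<.058)&(abs(P[:,1]-.28)<.15)]; print('board x min',np.percentile(b[:,0],1),b[:,2].mean())
    return P
E
python3 - <<'E'
from blade import *
look('w2'); s=bot.read_state(); print(s['position'],s['joint_positions'])
E
```

```text
time_s: 12.42
position: [0.4566, 0.2827, 0.2444]
tcp_rot: [[-1.0, 0.002, -0.002], [0.002, 1.0, -0.001], [0.002, -0.001, -1.0]]
force: [-0.8, -0.0, 0.0]
opening: 0.999
grasp_force: 0.0
tip [(0.85, array([0.5321, 0.2885, 0.0011]))]
mask 0.65 1769 z pct [0.0063 0.0076 0.0083 0.009  0.0099]
[0.4937 0.2921 0.0083] [0.4941 0.2923] [35.9272 81.3996] 84.96086883544922 x 0.45265192758999967 0.5337443324720499
yaw -5.918998455751141
board x min 0.5210649891771396 0.05223620871591551
[0.4572 0.2828 0.2452] [ 19.8257  22.6759  93.8531   0.001   63.5075 -70.0755]
```

View pics/w2.png

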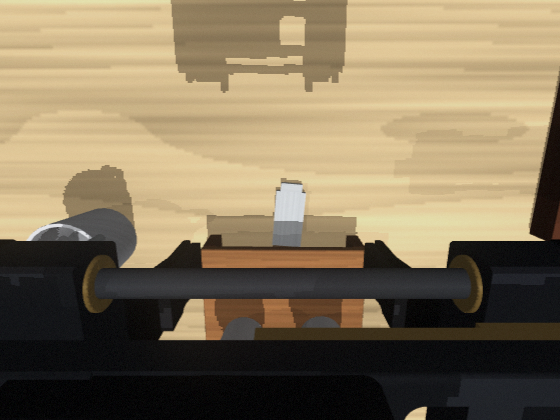

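```bash
python3 -m jog '[[1,0,0,0,0,0,0],[1,0,0,0,0,0,0]]'; python3 - <<'E'
from h import *
delta([.485,.2929,.013],84.5)
E
```

```text
time_s: 12.82
position: [0.4573, 0.283, 0.2457]
tcp_rot: [[-1.0, 0.001, 0.0], [0.001, 1.0, 0.0], [-0.0, 0.0, -1.0]]
force: [0.9, 0.2, 0.3]
opening: 1.001
grasp_force: 0.0
shift [-0.0277  0.0099  0.2327] turn [0.0057 0.0101 5.4335] q6 -70.09001910415638 pos [0.4573 0.283  0.2457]
shift [-0.0277  0.0099  0.2327] turn [  -0.0154    0.0087 -174.5665] q6 -70.09001910415638 pos [0.4573 0.283  0.2457]
```

```bash
python3 -m jog '[[1,-0.028,0.01,0.05,0,0,5.4],[1,-0.028,0.01,0.1,0,0,5.4],[1,-0.028,0.01,0.15,0,0,5.4],[1,-0.028,0.01,0.19,0,0,5.4],[1,-0.028,0.01,0.215,0,0,5.4],[1,-0.028,0.01,0.225,0,0,5.4],[1,-0.028,0.01,0.225,0,0,5.4],[1,-0.028,0.01,0.225,0,0,5.4]]'; python3 - <<'E'
from h import *
delta([.485,.2929,.013],84.5); print(bot.read_state()['force'])
E
```

```text
time_s: 13.82
position: [0.4861, 0.2935, 0.0217]
tcp_rot: [[-0.995, 0.095, 0.002], [0.095, 0.995, 0.001], [-0.002, 0.001, -1.0]]
force: [-0.1, -0.2, -0.2]
opening: 1.002
grasp_force: 0.0
shift [ 0.0011 -0.0007  0.0087] turn [0.0591 0.1227 0.0528] q6 -64.70675181750558 pos [0.4861 0.2935 0.0217]
shift [ 0.0011 -0.0007  0.0087] turn [  -0.1927    0.0928 -179.947 ] q6 -64.70675181750558 pos [0.4861 0.2935 0.0217]
[-0.0614 -0.2479 -0.1603]
```

```bash
python3 -m jog '[[1,0.001,-0.0005,0.005,0,0,0],[1,0.001,-0.0005,0.008,0,0,0],[1,0.001,-0.0005,0.008,0,0,0],[0,0.001,-0.0005,0.008,0,0,0],[0,0.001,-0.0005,0.008,0,0,0],[0,0.001,-0.0005,0.008,0,0,0],[0,0.001,-0.0005,0.008,0,0,0],[0,0.001,-0.0005,0.008,0,0,0],[0,0.001,-0.0005,0.008,0,0,0],[0,0.001,-0.0005,0.008,0,0,0],[0,0.001,-0.0005,0.008,0,0,0],[0,0.001,-0.0005,0.008,0,0,0]]'
```

```text
time_s: 15.32
position: [0.4841, 0.2927, 0.0126]
tcp_rot: [[-0.995, 0.095, -0.0], [0.095, 0.995, -0.0], [0.0, -0.0, -1.0]]
force: [-0.4, -0.2, -0.3]
opening: 0.408
grasp_force: 30.0
```

```bash
python3 -m jog '[[0,0.005,0,0,0,0,0],[0,0.015,0,0,0,0,0],[0,0.03,0,0,0,0,0],[0,0.05,0,0,0,0,0],[0,0.07,0,0,0,0,0],[0,0.09,0,0,0,0,0],[0,0.11,0,0,0,0,0],[0,0.125,0,0,0,0,0],[0,0.13,0,0,0,0,0],[0,0.13,0,0,0,0,0],[0,0.13,0,0,0,0,0]]'
```

```text
time_s: 16.7
position: [0.3552, 0.3051, 0.0125]
tcp_rot: [[-0.995, 0.095, 0.0], [0.095, 0.995, 0.0], [-0.0, 0.0, -1.0]]
force: [-1.0, -0.6, -0.0]
opening: 0.407
grasp_force: 30.0
```

```bash
python3 -m jog '[[1,0,0,0,0,0,0],[1,0,0,0,0,0,0],[1,0,0,0,0,0,0],[1,0,0,0,0,0,0],[1,0,0,0,0,0,0],[1,0,0,-0.03,0,0,0],[1,0,0,-0.08,0,0,0],[1,0,0,-0.14,0,0,0],[1,-0.05,0,-0.2,0,0,0],[1,-0.05,0,-0.21,0,0,0],[1,-0.05,0,-0.21,0,0,0],[1,-0.05,0,-0.21,0,0,0]]'; python3 - <<'E'
from blade import *
i=viewer.camera_info('wrist')
P=look('w3',.02,.034)
for n,(a,b) in dict(handle=(.022,.034),blade=(.0045,.013)).items():
    Q=P[(P[:,0]>.3)&(P[:,0]<.51)&(P[:,1]>.25)&(P[:,1]<.35)&(P[:,2]>a)&(P[:,2]<b)]; print(n,len(Q),Q.mean(0),*fit(Q),np.percentile(Q[:,0],[1,99]))
i=viewer.camera_info('top');im,d=viewer.capture('top');P=world('top',d)
for n,(a,b) in dict(handle=(.022,.034),blade=(.0045,.013)).items():
    Q=P[(P[:,0]>.3)&(P[:,0]<.51)&(P[:,1]>.25)&(P[:,1]<.35)&(P[:,2]>a)&(P[:,2]<b)]; print(n,len(Q),Q.mean(0),*fit(Q)) if len(Q)>5 else 0
print(bot.read_state()['position'])
E
```

```text
time_s: 18.2
position: [0.4027, 0.2997, 0.2212]
tcp_rot: [[-0.995, 0.095, -0.003], [0.095, 0.995, -0.001], [0.003, -0.002, -1.0]]
force: [-0.4, -0.5, -0.0]
opening: 1.004
grasp_force: 0.0
tip [(0.65, array([0.406 , 0.3012, 0.0005]))]
mask 0.91 4419 z pct [0.0069 0.0081 0.0099 0.0284 0.0296]
[0.442  0.2981 0.0281] [0.4441 0.2977] [33.9479 79.7204] 85.1517105102539 x 0.40344568851989077 0.4843042697198674
yaw -5.447992915091136
board x min 0.5206863395106031 0.05204893810683456
handle 2081 [0.4421 0.2981 0.0281] [0.4442 0.2977] [33.9479 79.8787] 85.1517105102539 [0.4048 0.4826]
blade 2276 [0.3659 0.306  0.0084] [0.3665 0.3062] [35.4371 81.7996] 83.95817565917969 [0.3263 0.4051]
handle 368 [0.443  0.2936 0.0278] [0.4429 0.2947] [35.5844 80.2837] 85.06930541992188
blade 152 [0.4229 0.2919 0.0066] [0.4048 0.2999] [ 99.3658 208.4868] 89.963623046875
[0.4032 0.3    0.2211]
```

View pics/w3.png

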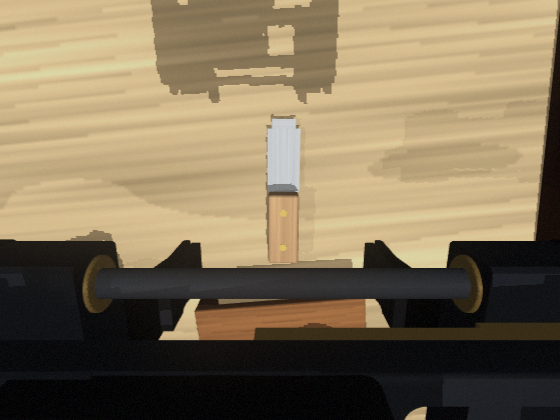

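```bash
python3 -m jog '[[1,-0.046,0.001,0.04,0,0,0],[1,-0.046,0.001,0.09,0,0,0],[1,-0.046,0.001,0.14,0,0,0],[1,-0.046,0.001,0.18,0,0,0],[1,-0.046,0.001,0.2,0,0,0],[1,-0.046,0.001,0.205,0,0,0],[1,-0.046,0.001,0.207,0,0,0],[1,-0.046,0.001,0.207,0,0,0]]'; python3 - <<'E'
from h import *
delta([.449,.297,.014],84.5); print(bot.read_state()['force'])
i=viewer.camera_info('top');im,d=viewer.capture('top');P=world('top',d); print([(round(r['p'],2),np.round(r['xyz'],4)) for r in models.tip_of('top','mould_mouth')])
np.save('Ptop.npy',P)
for n,(a,b) in dict(block=(.068,.077),ledge=(.012,.024)).items():
    Q=P[(P[:,0]>.35)&(P[:,0]<.75)&(P[:,1]>-.36)&(P[:,1]<-.1)&(P[:,2]>a)&(P[:,2]<b)]; print(n,len(Q),Q.mean(0),*fit(Q))
E
```

```text
time_s: 19.4
position: [0.4509, 0.2972, 0.0163]
tcp_rot: [[-0.995, 0.095, 0.001], [0.095, 0.995, 0.001], [-0.001, 0.001, -1.0]]
force: [0.4, 0.2, 0.4]
opening: 1.002
grasp_force: 0.0
shift [ 0.0018 -0.0004  0.0023] turn [0.0365 0.0713 0.0608] q6 -63.030109041571066 pos [0.4509 0.2972 0.0163]
shift [ 0.0018 -0.0004  0.0023] turn [  -0.1119    0.0573 -179.9392] q6 -63.030109041571066 pos [0.4509 0.2972 0.0163]
[0.3507 0.2267 0.3914]
[(0.88, array([ 0.5469, -0.2248,  0.0181]))]
block 2022 [ 0.4964 -0.2402  0.0735] [ 0.4964 -0.2398] [100.4601 170.6584] 13.213342666625977
ledge 2808 [ 0.6073 -0.2132  0.0179] [ 0.5627 -0.2242] [223.5617 170.2523] 13.054932594299316
```

```bash
python3 -m jog '[[1,0,0,0.002,0,0,0],[0,0,0,0.002,0,0,0],[0,0,0,0.002,0,0,0],[0,0,0,0.002,0,0,0],[0,0,0,0.002,0,0,0],[0,0,0,0.002,0,0,0],[0,0,0,0.002,0,0,0],[0,0,0,0.002,0,0,0],[0,0,0,0.002,0,0,0],[0,0,0,0.002,0,0,0]]'; python3 -m jog '[[0,0,0,-0.01,0,0,0],[0,0,0,-0.04,0,0,0],[0,0,0,-0.09,0,0,0],[0,0,0,-0.14,0,0,0],[0,0,0,-0.19,0,0,0],[0,0,0,-0.22,0,0,0],[0,0,0,-0.22,0,0,0],[0,0,0,-0.22,0,0,0]]'
```

```text
time_s: 20.75
position: [0.4504, 0.2969, 0.0135]
tcp_rot: [[-0.995, 0.095, -0.0], [0.095, 0.995, -0.0], [0.0, -0.0, -1.0]]
force: [-0.5, -0.7, 0.2]
opening: 0.387
grasp_force: 30.0
time_s: 21.75
position: [0.4493, 0.2965, 0.2326]
tcp_rot: [[-0.995, 0.095, -0.002], [0.095, 0.995, -0.001], [0.002, -0.001, -1.0]]
force: [0.3, -0.3, -2.5]
opening: 0.389
grasp_force: 30.0
```

```bash
python3 - <<'E'
from h import *
m=np.array([.545,-.2285]); u=np.array([np.cos(np.radians(13.1)),np.sin(np.radians(13.1))])
t=m+.141*u; print(t); delta([*t,.22],103.1)
E
```

```text
[ 0.6823 -0.1965]
shift [-0.2788 -0.4687  0.0125] turn [ -0.0378  -0.1253 -18.5466] q6 -63.031599189166336 pos [0.4493 0.2965 0.2326]
shift [-0.2788 -0.4687  0.0125] turn [ -0.178    0.0538 161.4533] q6 -63.031599189166336 pos [0.4493 0.2965 0.2326]
```

```bash
python3 -m jog '[[0,-0.02,-0.034,0.001,0,0,-1],[0,-0.045,-0.076,0.002,0,0,-3],[0,-0.07,-0.118,0.003,0,0,-5],[0,-0.095,-0.16,0.004,0,0,-6],[0,-0.12,-0.202,0.005,0,0,-8],[0,-0.145,-0.244,0.006,0,0,-10],[0,-0.17,-0.286,0.007,0,0,-11],[0,-0.195,-0.328,0.008,0,0,-13],[0,-0.22,-0.37,0.01,0,0,-15],[0,-0.245,-0.412,0.011,0,0,-16.5],[0,-0.265,-0.445,0.012,0,0,-18],[0,-0.279,-0.469,0.0125,0,0,-18.5],[0,-0.279,-0.469,0.0125,0,0,-18.5],[0,-0.279,-0.469,0.0125,0,0,-18.5],[0,-0.279,-0.469,0.0125,0,0,-18.5]]'; cat > mould.py <<'E'
from h import *
s=bot.read_state(); R=np.array(s['tcp_rot']); print(s['position'],s['joint_positions'],s['force'])
i=viewer.camera_info('wrist'); im,d=viewer.capture('wrist'); P=world('wrist',d,info=i); cv2.imwrite('pics/w4.png',im)
print('tips',[(t,round(r['p'],2),np.round(r['xyz'],4)) for t in('mould_mouth','gauge') for r in models.tip_of('wrist',t)])
for n,(a,b) in dict(block=(.068,.077),ledge=(.012,.024)).items():
    Q=P[(P[:,0]>.35)&(P[:,0]<.75)&(P[:,1]>-.36)&(P[:,1]<-.1)&(P[:,2]>a)&(P[:,2]<b)]; print(n,len(Q),Q.mean(0),*fit(Q))
z0=s['position'][2]
Q=(P-s['position'])@R  # tool axes
B=Q[(abs(Q[:,1])<.03)&(Q[:,0]>.03)&(Q[:,0]<.16)&(Q[:,2]>-.03)&(Q[:,2]<.03)]
if len(B)>20: print('blade in tool',len(B),B.mean(0),*fit(B),'x',B[:,0].min(),B[:,0].max(),'slope dz/dx deg',np.degrees(np.arctan(np.polyfit(B[:,0],B[:,2],1)[0])),'z',np.percentile(B[:,2],[5,50,95]))
E
python3 mould.py
```

```text
time_s: 23.62
position: [0.6829, -0.1948, 0.2203]
tcp_rot: [[-0.974, -0.227, -0.002], [-0.227, 0.974, 0.001], [0.002, 0.002, -1.0]]
force: [-0.7, -0.0, -2.1]
opening: 0.389
grasp_force: 30.0
[ 0.6829 -0.1948  0.2203] [ -24.9246   37.862    69.1461    0.0206   73.1241 -128.0495] [-0.6613 -0.022  -2.0505]
tips [('gauge', 0.88, array([ 0.6417, -0.2019,  0.205 ]))]
block 5080 [ 0.5327 -0.2282  0.0744] [ 0.5329 -0.2286] [ 29.1133 170.3277] 13.056059837341309
ledge 10920 [ 0.6061 -0.2119  0.0184] [ 0.6093 -0.2109] [129.51   170.1198] 13.03908634185791
blade in tool 16727 [0.0762 0.0012 0.0019] [0.0756 0.0012] [91.1769 36.308 ] 0.024920450523495674 x 0.030004506668879712 0.12118758245839056 slope dz/dx deg 10.602453594570532 z [-0.0149  0.0051  0.0063]
```

View pics/w4.png

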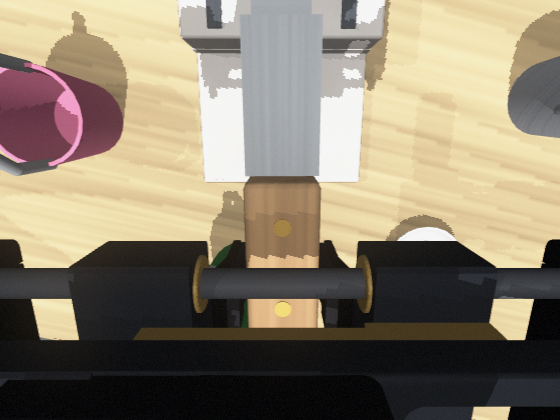

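```bash
cat > m2.py <<'E'
from h import *
s=bot.read_state(); R=np.array(s['tcp_rot']); p=np.array(s['position'])
i=viewer.camera_info('wrist'); im,d=viewer.capture('wrist'); P=world('wrist',d,info=i)
Q=(P-p)@R; Q=Q[(abs(Q[:,1])<.025)&(Q[:,2]<.03)&(Q[:,2]>-.04)]
H=Q[(Q[:,2]<-.008)&(Q[:,0]>.02)&(Q[:,0]<.09)]; B=Q[(Q[:,2]>.0)&(Q[:,2]<.013)&(Q[:,0]>.03)]
print('handle front',np.percentile(H[:,0],[90,98,100]),'blade start',np.percentile(B[:,0],[0,2,10]),'y mid',[(np.percentile(B[m,1],1)+np.percentile(B[m,1],99))/2 for m in [(B[:,0]>.05)&(B[:,0]<.07),(B[:,0]>.09)&(B[:,0]<.11)]])
f=np.polyfit(B[:,0],B[:,2],1); print('blade top z tool',np.polyval(f,[.05,.12]),'tilt',np.degrees(np.arctan(f[0])),'handle top',np.median(H[:,2]))
a=np.radians(13.05); u=np.array([np.cos(a),np.sin(a)]); v=np.array([-u[1],u[0]]); m=np.array([.5455,-.2268])
print('TCP in mouth frame',u@(p[:2]-m),v@(p[:2]-m),'tool yaw err',np.degrees(np.arctan2(R[1,1],R[0,1]))-103.05)
E
python3 m2.py
```

```text
handle front [0.0438 0.0454 0.0458] blade start [0.0447 0.0465 0.0535] y mid [np.float64(0.0012966345940734099), np.float64(0.0011379817945601865)]
blade top z tool [0.0052 0.0054] tilt 0.17642670388911014 handle top -0.014580693654239432
TCP in mouth frame 0.1415146483155746 -0.0005454269088904078 tool yaw err 0.0641137009365309
```

```bash
python3 -m jog '[[0,0,0,0.03,0,0,0],[0,0,0,0.07,0,0,0],[0,0,0,0.11,0,0,0],[0,0,0,0.145,0,0,0],[0,0,0,0.17,0,0,0],[0,0,0,0.182,0,0,0],[0,0,0,0.185,0,0,0],[0,0,0,0.185,0,0,0],[0,0,0,0.185,0,0,0]]'; python3 m2.py; python3 - <<'E'
from h import *
i=viewer.camera_info('wrist'); im,d=viewer.capture('wrist'); cv2.imwrite('pics/w5.png',im)
print(bot.read_state()['position'],[(round(r['p'],2),np.round(r['xyz'],4)) for r in models.tip_of('wrist','mould_mouth')])
E
```

```text
time_s: 24.95
position: [0.6846, -0.1968, 0.0375]
tcp_rot: [[-0.974, -0.226, 0.002], [-0.226, 0.974, -0.001], [-0.002, -0.002, -1.0]]
force: [-0.1, -0.1, -1.8]
opening: 0.384
grasp_force: 30.0
handle front [0.0439 0.0455 0.0458] blade start [0.0446 0.0465 0.0536] y mid [np.float64(0.0012979984760033546), np.float64(0.0011236557978758603)]
blade top z tool [0.0052 0.0054] tilt 0.19649377798110598 handle top -0.014579466102678572
TCP in mouth frame 0.14224993615255993 -0.0021712597412097243 tool yaw err 0.004865932933597605
[ 0.6843 -0.1967  0.0372] []
```

View pics/w5.png

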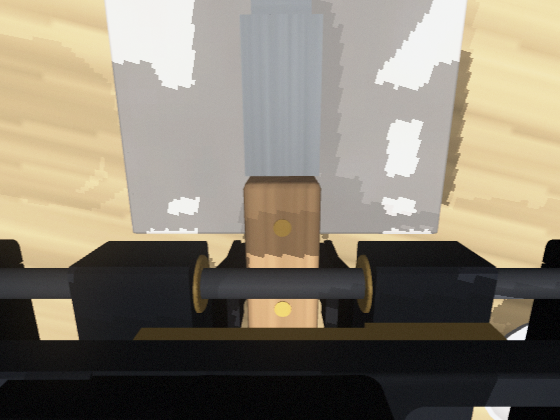

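```bash
python3 - <<'E'
from h import *
s=bot.read_state(); R=np.array(s['tcp_rot']); p=np.array(s['position'])
i=viewer.camera_info('wrist'); im,d=viewer.capture('wrist'); P=world('wrist',d,info=i); Q=(P-p)@R
L=Q[(P[:,2]>.012)&(P[:,2]<.023)&(abs(Q[:,1])<.13)]
for x in (.03,.05,.07,.09,.11):
    l=L[abs(L[:,0]-x)<.004]; print(x,len(l),l[:,1].min(),l[:,1].max(),(l[:,1].min()+l[:,1].max())/2)
print('ledge near edge tool x',np.percentile(L[:,0],[0,.5,2]),p, 'ledge z',np.median(P[(P[:,2]>.012)&(P[:,2]<.023),2]))
E
```

```text
0.03 3396 -0.08177205464543529 0.08818771567760988 0.0032078305160872997
0.05 3824 -0.0819427166809188 0.08720763892193252 0.002632461120506857
0.07 4070 -0.08186431086685823 0.08727174215412643 0.0027037156436340998
0.09 4568 -0.08182589882244456 0.08776266142706914 0.0029683813023122854
0.11 5063 -0.08195133953149887 0.08781841791086002 0.0029335391896805757
ledge near edge tool x [0.0102 0.0119 0.0142] [ 0.6841 -0.1967  0.037 ] ledge z 0.01836138821467273
```

```bash
python3 -m jog '[[0,0,0.0017,0.001,0,0,0],[0,0.004,0.0017,0.001,0,0,0],[0,0.008,0.0017,0.001,0,0,0],[0,0.008,0.0017,0.001,0,0,0],[0,0.008,0.0017,0.001,0,0,0]]'
```

```text
time_s: 25.78
position: [0.6755, -0.1967, 0.0351]
tcp_rot: [[-0.974, -0.226, 0.0], [-0.226, 0.974, -0.0], [-0.0, -0.0, -1.0]]
force: [0.1, -0.2, -1.3]
opening: 0.387
grasp_force: 30.0
```

```bash
python3 -m jog '[[0,0.004,0,0,0,0,0],[0,0.009,0,0,0,0,0],[0,0.014,0,0,0,0,0],[0,0.02,0,0,0,0,0],[0,0.025,0,0,0,0,0],[0,0.03,0,0,0,0,0],[0,0.03,0,0,0,0,0]]'
```

```text
time_s: 26.65
position: [0.6458, -0.2034, 0.0351]
tcp_rot: [[-0.974, -0.225, -0.0], [-0.225, 0.974, 0.0], [0.0, 0.0, -1.0]]
force: [-0.8, 0.2, -2.7]
opening: 0.385
grasp_force: 30.0
```

Blade is in the gap with no contact force. Continue.

```bash
python3 -m jog '[[0,0.008,0,0,0,0,0],[0,0.018,0,0,0,0,0],[0,0.028,0,0,0,0,0],[0,0.038,0,0,0,0,0],[0,0.045,0,0,0,0,0],[0,0.05,0,0,0,0,0],[0,0.052,0,0,0,0,0],[0,0.052,0,0,0,0,0]]'; python3 m2.py
```

```text
time_s: 27.65
position: [0.5957, -0.2151, 0.0351]
tcp_rot: [[-0.974, -0.226, 0.0], [-0.226, 0.974, -0.0], [-0.0, -0.0, -1.0]]
force: [-0.1, 0.4, -2.4]
opening: 0.387
grasp_force: 30.0Traceback (most recent call last):
  File "m2.py", line 6, in <module>
    print('handle front',np.percentile(H[:,0],[90,98,100]),'blade start',np.percentile(B[:,0],[0,2,10]),'y mid',[(np.percentile(B[m,1],1)+np.percentile(B[m,1],99))/2 for m in [(B[:,0]>.05)&(B[:,0]<.07),(B[:,0]>.09)&(B[:,0]<.11)]])
                                                                         ~~~~~~~~~~~~~^^^^^^^^^^^^^^^^^
    return _quantile_unchecked(
        a, q, axis, out, overwrite_input, method, keepdims, weights)
    return _ureduce(a,
                    func=_quantile_ureduce_func,
    ...<5 lines>...
                    overwrite_input=overwrite_input,
                    method=method)
    r = func(a, **kwargs)
    result = _quantile(arr,
                       quantiles=q,
    ...<2 lines>...
                       out=out,
                       weights=wgt)
    slices_having_nans = np.isnan(arr[-1, ...])
                                  ~~~^^^^^^^^^
IndexError: index -1 is out of bounds for axis 0 with size 0
```

```bash
python3 -m jog '[[0,0.001,0,0.0015,0,0,0],[0,0.002,0,0.003,0,0,0],[0,0.003,0,0.003,0,0,0],[0,0.003,0,0.003,0,0,0]]'; python3 -m jog '[[0,0.0005,0,0,0,0,0],[0,0.001,0,0,0,0,0],[0,0.0015,0,0,0,0,0],[0,0.002,0,0,0,0,0],[0,0.002,0,0,0,0,0]]'
```

```text
time_s: 28.2
position: [0.5926, -0.2158, 0.032]
tcp_rot: [[-0.974, -0.226, -0.0], [-0.226, 0.974, 0.0], [0.0, 0.0, -1.0]]
force: [-0.4, -0.3, -1.7]
opening: 0.392
grasp_force: 30.0
time_s: 28.82
position: [0.5912, -0.2162, 0.0322]
tcp_rot: [[-0.974, -0.226, 0.001], [-0.226, 0.974, -0.0], [-0.001, -0.0, -1.0]]
force: [1.1, 0.6, -1.4]
opening: 0.39
grasp_force: 30.0
```

```bash
python3 -m jog '[[0,0.0005,0,0,0,0,0],[0,0.001,0,0,0,0,0],[0,0.001,0,0,0,0,0],[0,0.001,0,0,0,0,0]]'; python3 -m jog '[[0,0.0005,0,0,0,0,0],[0,0.001,0,0,0,0,0],[0,0.001,0,0,0,0,0],[0,0.001,0,0,0,0,0]]'
```

```text
time_s: 29.32
position: [0.5912, -0.2163, 0.0323]
tcp_rot: [[-0.974, -0.225, 0.003], [-0.225, 0.974, -0.0], [-0.003, -0.001, -1.0]]
force: [4.9, 2.7, -2.7]
opening: 0.385
grasp_force: 30.0
time_s: 29.82
position: [0.5912, -0.2163, 0.0323]
tcp_rot: [[-0.974, -0.225, 0.005], [-0.225, 0.974, -0.0], [-0.005, -0.001, -1.0]]
force: [5.9, 4.4, -3.3]
opening: 0.388
grasp_force: 30.0
```

```bash
python3 -m jog '[[0,-0.0015,0,0.0005,0,0,0],[0,-0.0015,0,0.001,0,0,0],[0,-0.0015,0,0.001,0,0,0]]'; python3 -m jog '[[0,0,0,0.0005,0,0,0],[0,0,0,0.0005,0,0,0]]'
```

```text
time_s: 30.2
position: [0.5912, -0.2164, 0.0316]
tcp_rot: [[-0.974, -0.225, 0.002], [-0.225, 0.974, -0.001], [-0.002, -0.001, -1.0]]
force: [4.4, 2.7, 0.4]
opening: 0.385
grasp_force: 30.0
time_s: 30.45
position: [0.5912, -0.2165, 0.0315]
tcp_rot: [[-0.974, -0.225, 0.002], [-0.225, 0.974, -0.001], [-0.002, -0.001, -1.0]]
force: [3.8, 2.9, 2.5]
opening: 0.39
grasp_force: 30.0
```

```bash
python3 -m jog '[[0.8,0,0,0,0,0,0],[0.8,0,0,0,0,0,0],[0.8,0,0,0,0,0,0],[0.8,0,0,0,0,0,0],[0.8,0,0,0,0,0,0],[0.8,0,0,-0.02,0,0,0],[0.8,0,0,-0.06,0,0,0],[0.8,0,0,-0.11,0,0,0],[0.8,0,0,-0.17,0,0,0],[0.8,-0.04,0,-0.2,0,0,0],[0.8,-0.04,0,-0.2,0,0,0],[0.8,-0.04,0,-0.2,0,0,0]]'; python3 - <<'E'
from h import *
s=bot.read_state(); i=viewer.camera_info('wrist'); im,d=viewer.capture('wrist'); P=world('wrist',d,info=i); cv2.imwrite('pics/w6.png',im)
print([(round(r['p'],2),np.round(r['xyz'],4)) for r in models.tip_of('wrist','gauge')])
N=P[(P[:,0]>.5)&(P[:,0]<.75)&(P[:,1]>-.32)&(P[:,1]<-.1)]
H=N[(N[:,2]>.035)&(N[:,2]<.055)]; H=H[(H[:,2]>.042)&(H[:,2]<.05)&(abs(H[:,1]+.218)<.035)]
print('handle',len(H),H[:,2].mean(),*fit(H))
L=N[(N[:,2]>.012)&(N[:,2]<.024)]; print('ledge',*fit(L))
a=np.radians(13.05);u=np.array([np.cos(a),np.sin(a)]);v=np.array([-u[1],u[0]]); 
c,l=fit(H)[0],fit(L)[0]; print('handle centre in mouth frame (ledge-based)',u@(c-l)+.065,v@(c-l))
im,d=viewer.capture('top'); T=world('top',d); K=T[(abs(T[:,0]-.522)<.06)&(abs(T[:,1]-.059)<.06)&(T[:,2]>.02)]
for z0,z1 in((.075,.095),(.13,.16)):
    k=K[(K[:,2]>z0)&(K[:,2]<z1)]; print('pail',z0,len(k),k.mean(0),k[:,2].max(),fit(k))
E
```

```text
time_s: 31.95
position: [0.6282, -0.2068, 0.2307]
tcp_rot: [[-0.974, -0.226, -0.001], [-0.226, 0.974, 0.0], [0.001, 0.001, -1.0]]
force: [-0.2, -0.2, -0.3]
opening: 0.796
grasp_force: 0.0
[(0.82, array([ 0.5473, -0.2246,  0.0188]))]
handle 2619 0.04614768557174027 [ 0.5833 -0.2091] [78.9558 70.836 ] 13.009406089782715
ledge [ 0.6097 -0.2108] [129.9008 170.5648] 13.008051872253418
handle centre in mouth frame (ledge-based) 0.039617602098349684 0.007589936578395684
pail 0.075 161 [0.5194 0.0588 0.084 ] 0.08997530163086354 (array([0.5215, 0.0565]), array([83.6825, 81.7359]), 0.7425814867019653)
pail 0.13 116 [0.5222 0.0553 0.1424] 0.15313719644972323 (array([0.5213, 0.0565]), array([ 9.733 , 77.1168]), 34.47422790527344)
```

View pics/w6.png

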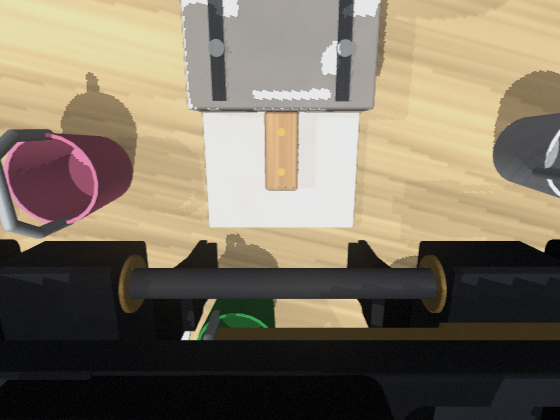

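```bash
python3 -m jog '[[0.8,0,0,0,0,0,0],[0.8,0,0,0,0,0,0]]'; python3 -c "
from rig import workorder; print(workorder.hand_in())"
```

```text
time_s: 32.35
position: [0.6287, -0.2074, 0.2299]
tcp_rot: [[-0.974, -0.225, -0.001], [-0.225, 0.974, 0.001], [0.001, 0.001, -1.0]]
force: [-0.2, 0.3, 0.3]
opening: 0.802
grasp_force: 0.0
the job is handed in; nothing more can be done
None
```

The job was handed in at 32 s (no verdict came back): the pail stands upright on the open bench, the gauge lies fully home in the mould's gap (shoulder within about 1 mm of the face), and I did not touch the cups or the dish.

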